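Nip a book in the bench press

TASK

A freshly bound book sticks out of the mouth of the small bench press. Slide it straight in along the bed until it is fully home, flat against the back stop, then wind the handwheel clockwise by its knob until the screw comes up firm, taking about 13 N on the knob to keep it turning, no tighter, and let go so that the press stays set. Do not disturb the jar, the cup or the paper block nearby.

Things in the scene. Friction and masses are not known exactly. Their poses are not given: they have to be found in the camera images.
- press: Cast bench nipping press, fixed. Origin on the table under the screw axis; -x is the open mouth, +x the back, z up. Bed x -190 to +100, y -100 to +100 mm, top 22 mm above the table. Two 22 mm columns at x 0, y +90 and -90 mm carry a head beam (45 mm deep in x, 215 mm wide in y, top at 166 mm).
- stop_face (a point): Middle of the front face of the wooden back stop, at bed height, press x = +55 mm. The stop is 130 mm wide (y) and 15 mm high; the book's back edge must lie flat against this face.
- book: Blue cloth hardback lying on the bed, 175 mm long (x, pointing into the press), 120 wide (y), 26 to 31 thick, 0.4 kg; origin at the centre of its underside. Starts 30 to 55 mm short of the stop, up to 8 mm off the middle, askew up to 0.07 rad. Home: origin at press x = -32.5 mm, within 25 mm of the middle. Can be pushed by its front edge all the way: home, it sticks out 55 mm before the platen.
- platen: Flat iron plate 130 x 150 x 12 mm (press x, y, z) under the screw; origin at the centre of its underside. At the start 6 to 13 mm clear above the book. A stiff spring between screw and platen is squeezed once it bears on the book.
- wheel_hub (a point): Top centre of the handwheel's hub, on the vertical screw axis, 200 mm above the table. Rim 143 mm across outside, rod 13 mm thick, its top 195 mm above the table. Clockwise from above lowers the platen 4 mm per rad (25 mm a turn); 1.6 to 3.3 rad to reach the book, then only a little more to be firm. The wheel stays where it is left.
- knob_grip (a point): Grip point on the upright wooden spinner knob on the rim, 65 mm from the wheel's axis. Knob 23 mm thick, 47 high, spins freely on its pin, top 245 mm above the table; the point is on its axis 17 mm below its top. While turning slowly it takes about 9 N along the circle with the platen free, rising steadily once it bears on the book; firm is about 13 N; above 17 is too tight.
- paste_jar: Jar with metal lid, 72 mm across, 85 mm high, origin under its centre. Leave alone.
- tool_cup: White ceramic cup, 80 mm across, 100 mm high, origin under its centre. Leave alone.
- note_block: Paper block 90 x 90 x 40 mm, origin under its centre. Leave alone.
- wheel (a joint): Turning angle of the handwheel in rad; grows clockwise seen from above, as the platen comes down (4 mm per rad).
Mind the look-alikes: they are no part of the job. There is more than one size of the book; the job needs the largest.

How it is judged:
By the outcome, as a careful person would: the job done as asked, in the order asked, and still so for the second after the job is handed in, with the robot touching nothing.
It also fails if it takes over 72 s, if anything falls off the work surface, if the arm or the gripper's body presses on something with over 40 N, if the wrist force passes 120 N, or if a joint passes its speed limit or range.

ROBOT

A 7-joint arm with a two-finger parallel gripper is mounted at the origin on the work surface. World frame = base frame: x ahead of the robot, y to its left, z up, the work surface at z = 0. Lengths are in mm, angles in rad, forces in N, time in s.
With the tool pointing down it reaches from about 425 to 875 mm from the base axis. Payload 9.9 kg.
Tool frame: the origin (TCP) lies midway between the tips of the shut fingers; the grasp point (between the pads) lies 19 mm behind it; z points along the fingers, y is the line along which they close (so a half turn about z gives the same grasp; the last joint's range is limited). The gripper opens to 85 mm and grips with 20 to 120 N. Pads are 22 mm wide; open, the fingers measure 114 mm over their backs; the gripper's body (76 mm by 85 mm) begins 54 mm behind the grasp point. The pads swing forward as they close: fully open they stand 13 mm farther back than shut.
Start: joints at [1.232, 0.576, 0.025, 1.437, -0.015, 1.129, -0.057], TCP at [170.139, -653.209, 231.289] pointing down, gripper open.
Joint ranges: [-2.76, 2.76], [-0.34, 2.15], [-1.52, 1.57], [0.19, 2.46], [-1.09, 4.23], [0.17, 1.99], [-2.82, 2.82]. Speed limits (rad/s): [2.22, 2.22, 3.01, 3.01, 3.14, 3.14, 3.14].

INTERFACE

Orientations are given as a rotation vector (axis times angle).
In Python, from bench import telemetry, eyes, env gives the robot as it stands.
- The arm moves only by the shell command python3 -m inch 'ROWS' [OPENING] [FORCE]. ROWS is JSON, a list of rows, each a list of 2 entries, a list of its own where there are three numbers: the shift along the world's x, y, z in m, then the turn, a rotation vector about the world's x, y, z in degrees. A call has exactly 5 rows; each row shifts and turns the commanded pose from where the row before left it; what a row does not reach is not made up. A row lasts 1/10 s, in which the tool goes at most 50 mm and 8.59 degrees, less where a joint would pass 70% of its speed; a pose out of reach is approached as far as the arm can. A call is refused whole if a number of a shift passes 0.05 or a number of a turn 8.59, either way. A call with a gripper value outside its range is refused whole. OPENING is the finger opening in m, from 0 to 0.0854, set as the call begins (- or left out, the last holds). The fingers move at their own pace and stop on an object; FORCE is the grip in N (left out, the last holds). Time passes only in rows, so rows that do not move let the fingers close, or fill a call up. It gives the time, the measured TCP pose, the force, the opening and the grip force at its end, in the units of the state.
- telemetry.read_state(): the state, without advancing time (a new reading comes with each control period).
- eyes.snapshot(name): name is "scene" or "side" or "wrist"; returns a dict with "image" (400x640x3 uint8, red, green, blue), "range_z" (400x640 float32, mm along the optical axis (not along the pixel's ray), 0 where there is no reading), "K" (3x3 intrinsics, pixels), "T" (4x4, takes a point from camera to world coordinates); the wrist camera has in their place "tool_from_camera" (4x4, takes a point from camera to tool coordinates, whose origin is the TCP and whose axes are the flange's). Camera axes: x right, y up, looking along -z (the intrinsics and any distortion apply to the point x, -y, -z); pixel columns grow to the right and rows downward; lengths in mm; the calibration is good to about 2 mm. A picture is of the moment at which its call begins: read the wrist's pose just before it.
- env.close_job(): hands the job in; it is judged then, once.
Trained networks look in a picture, given as the dict that the camera call returned (one of the last four; its "shot" number tells which), for a name from the list of things; names that differ only in an ending like _2 or _b are one class to them, and where a whole thing is asked for, a point or a joint stands for the part that bears it (a point fixed in the world has none). Each returns a list of dicts, best first, with "score" (0 to 1); they miss things now and then, are a little off and sometimes report something else, mostly with a low value. They report only what shows in the picture. A call takes as long as a camera call. They do not tell look-alikes from the thing itself.
- eyes.recognise(label, picture): "at" ([column, row] in pixels, amid what is visible of it).
- eyes.spot_point(label, picture): "at" ([column, row] in pixels: a listed point, or the origin of a listed thing).
The state is a dict: "time": time; "q": joint angles; "qd": joint speeds; "joint_torque": joint torques, N m; "position": TCP position; "eef_rot": TCP orientation; "ft_force": force on the tool from outside, world axes, zero at the start; "torque": the same for the moment, N m; "finger_gap": finger opening in mm; "finger_force": force on a finger pad.
Only numpy, scipy, OpenCV 4.12 (cv2) and the standard library are available. Lean on these libraries where they do the work, as an engineer would, in place of code of your own. Each camera call takes 0.05 s, during which the arm holds its last target. There are 200 camera calls.

## Working session

There is one attempt and no reset: what is moved stays moved. The work goes in short steps, Python scripts to look and compute and a shell command to move; the robot and the scene stay as the last step left them, time stands still between calls to the robot, and variables do not carry over. Pictures are saved under pics/ and viewed, at most 10 in all, crops included, and the job is handed in when it is done.

```bash
ls; mkdir -p pics; cat > h.py <<'E'
import numpy as np, cv2
from bench import telemetry, eyes, env
from scipy.spatial.transform import Rotation as R
def pose():
    s=telemetry.read_state(); T=np.eye(4); T[:3,:3]=R.from_rotvec(s["eef_rot"]).as_matrix(); T[:3,3]=s["position"]; return T
def snap(n):
    P=pose(); p=eyes.snapshot(n)
    p["W"]=p["T"] if n!="wrist" else P@np.array(p["tool_from_camera"]); return p
def ray(p,uv):
    K=np.array(p["K"]); d=np.array([(uv[0]-K[0,2])/K[0,0],-(uv[1]-K[1,2])/K[1,1],-1.]); W=np.array(p["W"]); return W[:3,3],W[:3,:3]@d
def at_depth(p,uv):
    z=p["range_z"][int(round(uv[1])),int(round(uv[0]))]; o,d=ray(p,uv); return o+d*z
def at_z(p,uv,z):
    o,d=ray(p,uv); return o+d*(z-o[2])/d[2]
def cloud(p):
    K=np.array(p["K"]);v,u=np.mgrid[:400,:640]; z=p["range_z"]
    c=np.stack([(u-K[0,2])/K[0,0]*z,-(v-K[1,2])/K[1,1]*z,-z],-1); W=np.array(p["W"]); return c@W[:3,:3].T+W[:3,3]
def tri(p1,u1,p2,u2):
    o1,d1=ray(p1,u1);o2,d2=ray(p2,u2); A=np.stack([d1,-d2],1); t=np.linalg.lstsq(A,o2-o1,rcond=None)[0]
    a=o1+d1*t[0];b=o2+d2*t[1]; return (a+b)/2,np.linalg.norm(a-b)
E
cat > a.py <<'E'
from h import *
np.set_printoptions(precision=1,suppress=True)
s=telemetry.read_state(); print(s)
P={}
for n in ("scene","side","wrist"):
    p=snap(n); P[n]=p; print(n,{k:np.shape(v) for k,v in p.items()}); cv2.imwrite(f"pics/{n}0.png",p["image"][:,:,::-1])
    for l in ["book","press","platen","stop_face","wheel_hub","knob_grip","paste_jar","tool_cup","note_block"]:
        for r in eyes.spot_point(l,p)[:4]:
            if r["score"]>.2: print(l,np.round(r["at"]),round(r["score"],2),at_depth(p,r["at"]))
cv2.imwrite("pics/both0.png",np.hstack([P[n]["image"][:,:,::-1][:, :] for n in ("scene",)]))
E
python3 a.py
```

```text
pics
{'time': 0.0, 'q': array([ 1.2,  0.6,  0. ,  1.4, -0. ,  1.1, -0.1]), 'qd': array([-0., -0., -0., -0.,  0., -0., -0.]), 'joint_torque': array([ -0. , -76.6,   2.3, -28.6,   0. ,   0. ,   0. ]), 'position': array([ 170.1, -652.8,  230.4]), 'eef_rot': array([-3.1, -0.4,  0. ]), 'ft_force': array([-0.6,  0.9,  0.7]), 'torque': array([ 0. , -0. ,  0.1]), 'finger_force': 0.0, 'finger_gap': 85.42199496353231}
scene {'image': (400, 640, 3), 'range_z': (400, 640), 'K': (3, 3), 'T': (4, 4), 'shot': (), 'W': (4, 4)}
book [388. 176.] 0.92 [532.4 341.9  22.5]
book [335. 260.] 0.68 [634.2 -16.9  51.6]
press [345. 246.] 0.66 [632.9  20.8  70.1]
platen [350. 233.] 0.86 [618.7  56.9  74.8]
wheel_hub [351. 187.] 0.8 [467.1 247.1   0.1]
knob_grip [361. 164.] 0.71 [587.  126.5 241.1]
paste_jar [319. 367.] 0.87 [ 795.7 -245.1   84.1]
tool_cup [219. 313.] 0.81 [ 546.4 -301.    63.2]
tool_cup [353. 190.] 0.41 [603.2  79.3 202.9]
note_block [172. 267.] 0.59 [ 345.2 -298.2   37.5]
note_block [351. 231.] 0.32 [619.7  59.9  82.8]
side {'image': (400, 640, 3), 'range_z': (400, 640), 'K': (3, 3), 'T': (4, 4), 'shot': (), 'W': (4, 4)}
book [277. 329.] 0.85 [513.3 358.3  17.9]
book [293. 222.] 0.58 [600.   52.9  82.7]
book [383. 266.] 0.56 [334.   72.7  23. ]
press [291. 246.] 0.76 [574.2 129.3  64.9]
platen [287. 234.] 0.95 [600.9  92.5  70.3]
stop_face [282. 256.] 0.61 [597.4 137.1  29. ]
wheel_hub [288. 188.] 0.55 [577.3 135.9 246.2]
wheel_hub [356. 194.] 0.28 [ 499.6 -261.4   15.5]
knob_grip [289. 193.] 0.71 [572.5 139.8 235.1]
knob_grip [288. 245.] 0.57 [581.3 135.5  68.5]
paste_jar [276. 188.] 0.75 [641.7  68.3 193.2]
tool_cup [354. 193.] 0.77 [ 506.6 -263.1   17.7]
tool_cup [276. 186.] 0.58 [ 762.5 -189.    28.5]
note_block [412. 206.] 0.59 [ 305.4 -233.2   30.4]
wrist {'image': (400, 640, 3), 'range_z': (400, 640), 'K': (3, 3), 'tool_from_camera': (4, 4), 'shot': (), 'W': (4, 4)}
```

```bash
python3 - <<'E'
import cv2,numpy as np
a=cv2.imread("pics/scene0.png");b=cv2.imread("pics/side0.png")
# crop both: stack
c=np.hstack([a[120:400,150:550],b[150:400,180:580][:280].copy() if False else np.vstack([b[120:400,180:580]])])
cv2.imwrite("pics/v1.png",c)
E
```

```text
(no output)
```

View pics/v1.png

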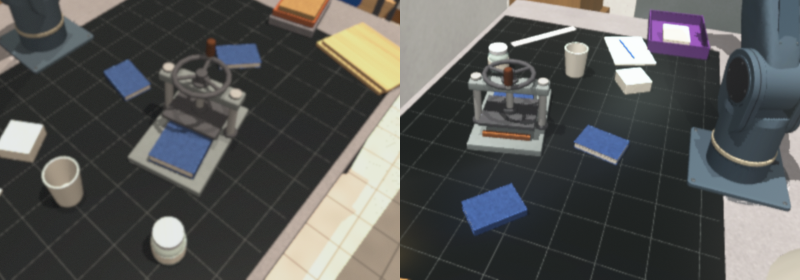

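The scene crop (left) shows the press at about full-picture (345,246), mouth facing down-left, with the blue book on its bed at (330,270). Two look-alike blue books lie loose on the table at (278,198) and (388,175). The jar is at (319,360), the cup at (213,300) and the paper block at (172,260). The one I want is on the press bed.

```bash
cat > b.py <<'E'
from h import *
np.set_printoptions(precision=1,suppress=True)
p=snap("scene"); q=snap("side"); 
C=np.vstack([cloud(p).reshape(-1,3),]); D=cloud(q).reshape(-1,3)
col=p["image"].reshape(-1,3).astype(int)
near=(abs(C[:,0]-620)<200)&(abs(C[:,1]-50)<200)
def rect(m,n,X=C):
    r=cv2.minAreaRect(X[m][:,:2].astype(np.float32)); print(n,m.sum(),r, "zmed",np.median(X[m][:,2]))
blue=(col[:,2]>col[:,0]+40)
bl=near&blue&(C[:,2]>35)&(C[:,2]<60)&(np.hypot(C[:,0]-634,C[:,1]+0)<150); rect(bl,"book")
for c in ([532,342],[0,0]): pass
allb=blue&(C[:,2]>5)&(C[:,2]<70)
n,l,st,ce=cv2.connectedComponentsWithStats(allb.reshape(400,640).astype(np.uint8))
for i in range(1,n):
    if st[i,4]>80: rect((l==i).ravel(),("blue",ce[i]))
bed=near&~blue&(C[:,2]>17)&(C[:,2]<27); 
k=cv2.connectedComponentsWithStats(bed.reshape(400,640).astype(np.uint8)); i=1+np.argmax(k[2][1:,4]); rect((k[1]==i).ravel(),"bed")
for X,nm in ((C,"scene"),(D,"side")):
    m=(abs(X[:,0]-610)<130)&(abs(X[:,1]-60)<130)&(X[:,2]>186)&(X[:,2]<200)
    Y=X[m][:,:2]; 
    A=np.c_[2*Y,np.ones(len(Y))]
    w=np.ones(len(Y),bool)
    for _ in range(6):
        s=np.linalg.lstsq(A[w],(Y[w]**2).sum(1),rcond=None)[0]; r=np.sqrt(s[2]+s[0]**2+s[1]**2); d=abs(np.hypot(*(Y-s[:2]).T)-r); w=d<8
    print(nm,"ring",s[:2],r,w.sum(),len(Y))
    m=(abs(X[:,0]-610)<130)&(abs(X[:,1]-60)<130)&(X[:,2]>208)&(X[:,2]<260); print(nm,"knob",X[m].mean(0),X[m].max(0),m.sum())
    m=(abs(X[:,0]-610)<160)&(abs(X[:,1]-60)<160)&(X[:,2]>150)&(X[:,2]<175); 
    if m.sum()>10: rect(m,nm+"beam",X)
ks=[eyes.spot_point(n,c)[0]["at"] for n in ("knob_grip",) for c in (p,q)]
print(ks,tri(p,ks[0],q,ks[1]))
E
python3 b.py
```

```text
book 1718 ((638.496337890625, -38.21983337402344), (118.1536636352539, 107.9610595703125), 15.851972579956055) zmed 50.71946217418201
('blue', array([388. , 173.6])) 734 ((524.7239990234375, 352.2587890625), (126.28321075439453, 91.2850112915039), 46.23130416870117) zmed 20.985004711856504
('blue', array([275.8, 197.6])) 914 ((344.22235107421875, 52.040184020996094), (87.88648223876953, 130.87844848632812), 77.46503448486328) zmed 21.041401956329366
('blue', array([330.3, 268.1])) 1718 ((638.496337890625, -38.21983337402344), (118.1536636352539, 107.9610595703125), 15.851972579956055) zmed 50.71946217418201
('blue', array([ 96.1, 341.4])) 239 ((370.6832275390625, -514.449462890625), (7.804330825805664, 146.8746337890625), 31.06998062133789) zmed 16.41068623713295
bed 2150 ((620.23779296875, -4.0719451904296875), (200.5495147705078, 225.76400756835938), 12.990811347961426) zmed 22.70193273852601
scene ring [604.7  69.9] 64.05971114339523 786 1042
scene knob [582.9 128.1 231.2] [591.3 141.1 248. ] 141
scenebeam 913 ((603.6626586914062, 71.84818267822266), (213.93214416503906, 47.88691711425781), 13.105910301208496) zmed 165.93709472216642
side ring [601.6  76.2] 64.40879991710666 554 657
side knob [576.9 139.  229.3] [590.5 145.8 246.6] 142
sidebeam 699 ((602.6380004882812, 73.26329040527344), (214.2149200439453, 49.585994720458984), 12.800675392150879) zmed 164.97078518159628
[[359.4, 162.7], [288.3, 190.9]] (array([577.7, 132.5, 236.4]), np.float64(1.0012209042577602))
```

```bash
cat > st.py <<'E'
from h import *
s=telemetry.read_state(); T=pose(); np.set_printoptions(precision=1,suppress=True)
a=np.deg2rad(13); c=np.array([603.2,72.5]); px=np.array([-np.sin(a),np.cos(a)]); py=-np.array([np.cos(a),np.sin(a)])
d=T[:2,3]-c
print("t",s["time"],"pos",T[:3,3],"press",d@px,d@py,"ytool deg",np.degrees(np.arctan2(T[1,1],T[0,1])),"zt",T[:3,2],"F",s["ft_force"],"gap",s["finger_gap"],s["finger_force"],"knobang",np.degrees(np.arctan2(d[1],d[0])),np.hypot(*d),"q7",s["q"][6])
E
python3 st.py; python3 -m inch '[[[0.034,0.036,0],[0,0,0]],[[0.034,0.036,0],[0,0,0]],[[0.034,0.036,0],[0,0,0]],[[0.034,0.036,0],[0,0,0]],[[0.034,0.036,0],[0,0,0]]]' 0.06; python3 st.py
```

```text
t 1.7 pos [ 170.1 -653.2  231.3] press -609.683834127624 585.2104142571153 ytool deg -75.40592521008686 zt [ 0.  0. -1.] F [-0.7 -0.5  0.9] gap 85.36746909323614 0.0 knobang -120.82665127631991 845.095028119054 q7 -0.056555297556434854
time: 2.2
position: [341.2, -471.7, 231.5]
eef_rot: [3.116, 0.399, 0.0]
ft_force: [1.8, -0.6, 0.3]
finger_gap: 60.0
finger_force: 0.0
t 2.2 pos [ 341.2 -471.7  231.5] press -471.3436559658863 377.6700923706029 ytool deg -75.41314762741534 zt [ 0. -0. -1.] F [ 1.8 -0.6  0.3] gap 59.95127356459419 0.0 knobang -115.70389549182318 603.9863745901123 q7 -0.45221637266110803
```

```bash
python3 -m inch '[[[0.032,0.034,0],[0,0,8.5]],[[0.032,0.034,0],[0,0,8.5]],[[0.032,0.034,0],[0,0,8.5]],[[0.032,0.034,0],[0,0,8.5]],[[0.032,0.034,0],[0,0,8.5]]]' >/dev/null; python3 -m inch '[[[0.032,0.034,0],[0,0,8.5]],[[0.032,0.034,0],[0,0,8.5]],[[0.032,0.034,0],[0,0,8.5]],[[0.032,0.034,0],[0,0,8.5]],[[0.032,0.034,0],[0,0,8.5]]]'; python3 st.py
python3 - <<'E'
from h import *
p=snap("wrist"); cv2.imwrite("pics/w1.png",p["image"][:,:,::-1])
C=cloud(p).reshape(-1,3); col=p["image"].reshape(-1,3).astype(int)
m=(col[:,2]>col[:,0]+40)&(C[:,2]>40)&(C[:,2]<60)&(p["range_z"].ravel()>0)
print(m.sum(), cv2.minAreaRect(C[m][:,:2].astype(np.float32)),np.median(C[m][:,2]),C[m].min(0))
E
```

```text
time: 3.2
position: [661.3, -131.9, 231.5]
eef_rot: [2.021, 2.405, 0.0]
ft_force: [-0.1, -0.6, 0.5]
finger_gap: 60.1
finger_force: 0.0
t 3.2 pos [ 661.3 -131.9  231.5] press -212.20570375175552 -10.61719893268388 ytool deg 9.921124871427681 zt [ 0. -0. -1.] F [-0.1 -0.6  0.5] gap 60.13059199997082 0.0 knobang -74.13573271309527 212.47114067080736 q7 0.08479509673861607
17172 ((637.71728515625, -38.25114440917969), (119.7476577758789, 111.30514526367188), 16.32436180114746) 49.47880038856351 [ 565.63583978 -107.51501997   46.39286662]
```

View pics/w1.png

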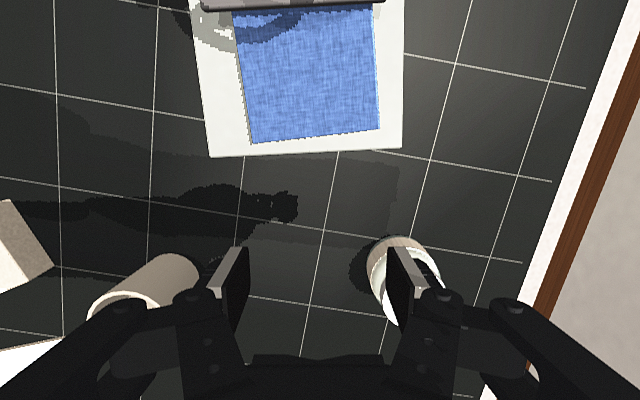

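```bash
python3 -m inch '[[[0.0005,-0.001,-0.041],[0,0,1]],[[0,-0.001,-0.041],[0,0,1]],[[0,-0.001,-0.041],[0,0,1.1]],[[0,0,-0.041],[0,0,0]],[[0,0,-0.036],[0,0,0]]]' ; python3 st.py
```

```text
time: 3.75
position: [660.1, -136.5, 29.3]
eef_rot: [-1.962, -2.453, 0.001]
ft_force: [0.8, 0.4, -0.6]
finger_gap: 60.1
finger_force: 0.0
t 3.75 pos [ 660.1 -136.5   29.3] press -216.44627950392058 -8.435799822442908 ytool deg 12.675728127130487 zt [-0.  0. -1.] F [ 0.8  0.4 -0.6] gap 60.12950425656942 0.0 knobang -74.76807795146787 216.61060599549052 q7 0.034735783271119945
```

```bash
python3 -m inch '[[[0.0,0.007,-0.001],[0,0,0.3]],[[0.0,0.007,-0.001],[0,0,0]],[[-0.0016,0.007,-0.001],[0,0,0]],[[-0.0016,0.007,0],[0,0,0]],[[-0.0016,0.007,0],[0,0,0]]]' >/dev/null; python3 st.py;  python3 -m inch '[[[-0.0018,0.008,0],[0,0,0]],[[-0.0018,0.008,0],[0,0,0]],[[-0.0018,0.008,0],[0,0,0]],[[-0.0011,0.005,0],[0,0,0]],[[-0.0011,0.005,0],[0,0,0]]]' >/dev/null; python3 st.py
```

```text
t 4.25 pos [ 656.6 -101.    30.1] press -181.0331894447933 -13.027042576201863 ytool deg 13.011241987026455 zt [ 0. -0. -1.] F [ 0.6 -3.8  2.9] gap 59.9485978058078 1.64254478411749 knobang -72.88412360655448 181.50129343571245 q7 -0.017050573467037613
t 4.75 pos [648.3 -66.8  28.4] press -145.88013070738745 -12.630752395843327 ytool deg 13.001723158806591 zt [ 0. -0. -1.] F [ 1.3 -3.   2.9] gap 60.16296501548306 1.6808522678911686 knobang -72.05149548233601 146.4259145140967 q7 -0.07151467166115848
```

```bash
python3 -m inch '[[[-0.0006,0.0025,0],[0,0,0]],[[-0.0006,0.0025,0],[0,0,0]],[[-0.0006,0.0025,0],[0,0,0]],[[-0.0006,0.0025,0],[0,0,0]],[[-0.0003,0.0015,0],[0,0,0]]]' >/dev/null; python3 st.py;  python3 -m inch '[[[-0.0002,0.001,0],[0,0,0]],[[-0.0002,0.001,0],[0,0,0]],[[-0.0002,0.001,0],[0,0,0]],[[0,0,0],[0,0,0]],[[0,0,0],[0,0,0]]]' >/dev/null; python3 st.py
```

```text
t 5.25 pos [645.4 -55.5  28.3] press -134.2517505037933 -12.36306037469006 ytool deg 12.997845372635963 zt [-0.  0. -1.] F [ 0.7 -3.7  2.8] gap 60.257940284842526 1.7389058321714401 knobang -71.73854934276171 134.8197974155168 q7 -0.08963141413232888
t 5.75 pos [645.  -53.2  28.3] press -131.86711087104013 -12.405129070218637 ytool deg 12.979690320940518 zt [-0. -0. -1.] F [ 1.5 -4.3  2.2] gap 60.196706364676736 2.571514807641506 knobang -71.62583264332278 132.44931920068132 q7 -0.09414927963485847
```

```bash
for i in 1 2 3; do python3 -m inch '[[[-0.0003,0.001,0],[0,0,0]],[[0,0,0],[0,0,0]],[[-0.0002,0.001,0],[0,0,0]],[[0,0,0],[0,0,0]],[[0,0,0],[0,0,0]]]' >/dev/null; python3 st.py; done
```

```text
t 6.25 pos [644.6 -53.2  28.3] press -131.757445280358 -12.056519514157698 ytool deg 12.887693558477842 zt [ 0. -0. -1.] F [  2.  -10.    2.8] gap 60.0307874967217 4.924149066209793 knobang -71.77168620498816 132.30791378296993 q7 -0.09749236932306253
t 6.75 pos [644.3 -53.2  28.3] press -131.70553257108833 -11.822580130969829 ytool deg 12.813594288190872 zt [ 0. -0. -1.] F [  3.6 -14.5   2.2] gap 60.32872604681146 7.386752218008041 knobang -71.87057780297411 132.23509636547783 q7 -0.10067020129985402
t 7.25 pos [644.3 -53.1  28.3] press -131.6622615896551 -11.776246361339254 ytool deg 12.752669184296847 zt [ 0. -0. -1.] F [  5.  -19.9   0.7] gap 59.914691363988666 9.994610399007797 knobang -71.88890353454035 132.1878629272208 q7 -0.1037313026113266
```

```bash
python3 -m inch '[[[-0.0003,0.001,0],[0,0,-0.1]],[[0,0,0],[0,0,-0.1]],[[0,0,0],[0,0,0]],[[0,0,0],[0,0,0]],[[0,0,0],[0,0,0]]]' >/dev/null; python3 st.py;python3 -c "
from h import *
print(telemetry.read_state()['torque'])"; python3 -m inch '[[[0.0012,-0.005,0],[0,0,0]],[[0.005,-0.02,0],[0,0,0]],[[0.01,-0.04,0],[0,0,0]],[[0.005,-0.02,0.03],[0,0,0]],[[0.0,0,0.05],[0,0,0]]]' >/dev/null;  python3 -m inch '[[[0,0,0.05],[0,0,0]],[[0.0,0,0.05],[0,0,0]],[[0,0.0,0.05],[0,0,0]],[[0,0,0],[0,0,0]],[[0.0,0,0],[0,0,0]]]' >/dev/null;python3 st.py
python3 - <<'E'
from h import *
p=snap("wrist"); cv2.imwrite("pics/w2.png",p["image"][:,:,::-1])
C=cloud(p).reshape(-1,3); col=p["image"].reshape(-1,3).astype(int)
m=(col[:,2]>col[:,0]+40)&(C[:,2]>40)&(C[:,2]<60)&(p["range_z"].ravel()>0)
print(m.sum(), cv2.minAreaRect(C[m][:,:2].astype(np.float32)),np.median(C[m][:,2]),C[m].min(0))
m=(C[:,2]>17)&(C[:,2]<27)&(p["range_z"].ravel()>0)&(col.min(1)>120)&(abs(C[:,0]-620)<150)&(C[:,1]>-130)
print(m.sum(), cv2.minAreaRect(C[m][:,:2].astype(np.float32)))
E
cat >k.py <<'E'
from h import *
np.set_printoptions(precision=1,suppress=True)
for n in("scene","side"):
    p=snap(n);X=cloud(p).reshape(-1,3)
    m=(abs(X[:,0]-610)<130)&(abs(X[:,1]-60)<130)&(X[:,2]>215)&(X[:,2]<250);print(n,"knob",X[m].mean(0),X[m].min(0),X[m].max(0),m.sum(),"cam",np.array(p["W"])[:3,3])
E
python3 k.py
```

```text
t 7.75 pos [644.2 -53.1  28.4] press -131.65798908883207 -11.71570377860689 ytool deg 12.568467123122113 zt [ 0. -0. -1.] F [  5.6 -22.    1.2] gap 60.13437176999674 11.459378578292672 knobang -71.91487781009876 132.1782274277541 q7 -0.10756364328678074
[-4.61662905 -1.21767171  0.64823883]
t 8.75 pos [ 664.7 -129.4  259.3] press -210.55050896773045 -14.473933083676656 ytool deg 12.869482564039181 zt [ 0.  0. -1.] F [-0.9  0.2 -0.6] gap 59.68001686807323 0.0 knobang -73.06748681115057 211.04741544373647 q7 0.13595634234923729
7965 ((633.8796997070312, -14.664409637451172), (119.95053100585938, 56.52853775024414), 12.589278221130371) 49.47530692636991 [570.54585523 -54.61836467  45.29465914]
16683 ((629.4100341796875, -40.052825927734375), (199.9081573486328, 149.12388610839844), 12.956510543823242)
scene knob [582.6 128.5 234.4] [570.  120.3 215.4] [591.1 141.4 247.9] 120 cam [1019.1 -466.5  875.7]
side knob [577.2 138.9 232.9] [567.9 126.2 215.3] [591.3 146.1 246.6] 120 cam [235.6 917.5 766. ]
```

The wrist view numbers put the book's front edge at press x ≈ -120 and square with the bed, so it is home. Next is the knob, at about (579, 133), top ~247.

```bash
python3 -m inch '[[[-0.014,0.044,0.005],[0,0,0]],[[-0.014,0.044,0],[0,0,0]],[[-0.014,0.044,0],[0,0,0]],[[-0.014,0.044,0],[0,0,0]],[[-0.014,0.044,0],[0,0,0]]]' >/dev/null;  python3 -m inch '[[[-0.015,0.043,0],[0,0,0]],[[0.0,0,0],[0,0,0]],[[0,0.0,0],[0,0,0]],[[0,0,0],[0,0,0]],[[0.0,0,0],[0,0,0]]]' >/dev/null;python3 st.py
python3 - <<'E'
from h import *
p=snap("wrist"); cv2.imwrite("pics/w3.png",p["image"][:,:,::-1])
C=cloud(p).reshape(-1,3)
m=(C[:,2]>241)&(C[:,2]<252)&(np.hypot(C[:,0]-579,C[:,1]-133)<25)
print(m.sum(), C[m].mean(0),C[m].min(0),C[m].max(0))
print([(r,at_z(p,r["at"],228)) for r in eyes.spot_point("knob_grip",p)[:2]])
print([(r,at_z(p,r["at"],200)) for r in eyes.spot_point("wheel_hub",p)[:2]])
E
```

```text
t 9.9 pos [579.6 130.6 262.6] press 61.954425366486454 9.882008657275398 ytool deg 12.66861211252964 zt [-0. -0. -1.] F [-0.1 -0.  -0.2] gap 60.14582157654289 0.0 knobang 112.06259248140708 62.73758775721303 q7 -0.3042912948104153
1091 [579.8391007  133.77341928 243.32532498] [570.01942796 123.32364718 241.00413427] [589.98360284 143.70594234 245.50886675]
[({'at': [318.6, 233.4], 'score': 0.75}, array([581.03401292, 131.16053923, 228.        ]))]
[]
```

View pics/w3.png

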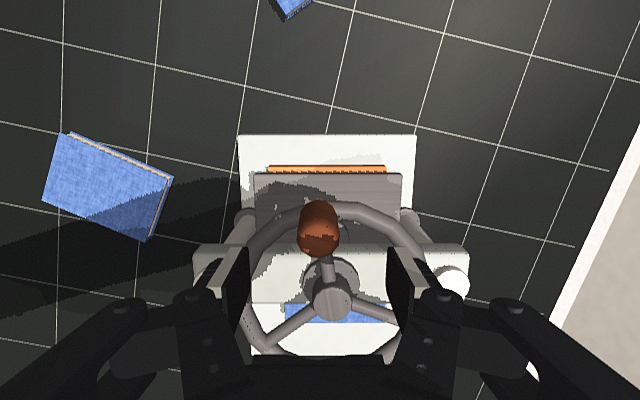

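Picture: the knob at (319,230) sits between the fingers, hub at (330,295), back stop at (327,168) behind the platen. I'll descend and grip.

```bash
python3 -m inch '[[[0,0.003,-0.02],[0,0,0]],[[0,0,-0.02],[0,0,0]],[[0,0,-0.013],[0,0,0]],[[0,0,0],[0,0,0]],[[0,0,0],[0,0,0]]]' >/dev/null; python3 st.py; python3 -m inch '[[[0,0,0],[0,0,0]],[[0,0,0],[0,0,0]],[[0,0,0],[0,0,0]],[[0,0,0],[0,0,0]],[[0,0,0],[0,0,0]]]' 0 60; python3 st.py
```

```text
t 10.55 pos [579.6 135.2 210.6] press 66.4098247718062 8.914631311073311 ytool deg 12.783769794730217 zt [-0.  0. -1.] F [0.6 0.  0.3] gap 59.657682800140584 0.0 knobang 110.64548860512554 67.00548841426628 q7 -0.3389097098441505
time: 11.05
position: [579.4, 135.4, 211.3]
eef_rot: [1.96, 2.455, 0.001]
ft_force: [-3.0, -1.1, 4.9]
finger_gap: 21.3
finger_force: 58.7
t 11.05 pos [579.4 135.4 211.3] press 66.58827283838662 9.010844925748819 ytool deg 12.798326338254638 zt [ 0. -0. -1.] F [-3.  -1.1  4.9] gap 21.3465495521243 58.65581689591636 knobang 110.70655475301766 67.1951888595851 q7 -0.3391598176904337
```

```bash
python3 - <<'E'
import numpy as np
a=np.deg2rad(110.9)-0.08*np.arange(56); P=65*np.c_[np.cos(a),np.sin(a)]
for i in range(0,55,5): print(i, "  ".join(f"{x:.1f},{y:.1f}" for x,y in np.diff(P[i:i+6],axis=0)))
E
cat > f.py <<'E'
from h import *
s=telemetry.read_state(); p=np.array(s["position"][:2])-[602.8,74.2]; r=np.hypot(*p); u=p/r; t=np.array([u[1],-u[0]]); F=s["ft_force"]
print("t %.2f ang %.1f r %.1f Ftan(resist) %.1f Frad %.1f Fz %.1f grip %.0f yaw %.1f"%(s["time"],np.degrees(np.arctan2(p[1],p[0])),r,-F[:2]@t,F[:2]@u,F[2],s["finger_force"],np.degrees(np.arctan2(pose()[1,1],pose()[0,1]))),s["torque"])
E
python3 f.py
```

```text
0 4.9,1.7  5.0,1.3  5.1,0.9  5.2,0.4  5.2,0.0
5 5.2,-0.4  5.1,-0.8  5.1,-1.2  4.9,-1.6  4.8,-2.0
10 4.6,-2.4  4.4,-2.7  4.2,-3.1  3.9,-3.4  3.6,-3.7
15 3.3,-4.0  3.0,-4.2  2.7,-4.5  2.3,-4.7  1.9,-4.8
20 1.5,-5.0  1.1,-5.1  0.7,-5.2  0.3,-5.2  -0.1,-5.2
25 -0.5,-5.2  -1.0,-5.1  -1.4,-5.0  -1.8,-4.9  -2.1,-4.7
30 -2.5,-4.6  -2.9,-4.3  -3.2,-4.1  -3.5,-3.8  -3.8,-3.5
35 -4.1,-3.2  -4.3,-2.9  -4.5,-2.5  -4.7,-2.1  -4.9,-1.8
40 -5.0,-1.4  -5.1,-1.0  -5.2,-0.6  -5.2,-0.1  -5.2,0.3
45 -5.2,0.7  -5.1,1.1  -5.0,1.5  -4.8,1.9  -4.7,2.3
50 -4.5,2.6  -4.3,3.0  -4.0,3.3  -3.7,3.6  -3.4,3.9
t 11.05 ang 110.9 r 65.5 Ftan(resist) 3.2 Frad 0.0 Fz 4.9 grip 59 yaw 12.8 [-0.13101011  0.45612294  0.01715874]
```

```bash
python3 -m inch '[[[0.0049,0.0017,0],[0,0,0]],[[0.005,0.0013,0],[0,0,0]],[[0.0051,0.0009,0],[0,0,0]],[[0.0052,0.0004,0],[0,0,0]],[[0.0052,0,0],[0,0,0]]]' >/dev/null; python3 f.py
python3 -m inch '[[[0.0052,-0.0004,0],[0,0,0]],[[0.0051,-0.0008,0],[0,0,0]],[[0.0051,-0.0012,0],[0,0,0]],[[0.0049,-0.0016,0],[0,0,0]],[[0.0048,-0.002,0],[0,0,0]]]' >/dev/null; python3 f.py
```

```text
t 11.55 ang 89.4 r 65.4 Ftan(resist) 8.8 Frad -1.5 Fz 10.0 grip 59 yaw 12.8 [-0.40860875  1.84437879 -0.02510064]
t 12.05 ang 67.0 r 65.2 Ftan(resist) 9.3 Frad -4.7 Fz 9.6 grip 59 yaw 12.9 [-0.03504281  2.03514863 -0.00759083]
```

```bash
python3 -m inch '[[[0.0046,-0.0026,0.0005],[0,0,0]],[[0.0043,-0.0029,0.0005],[0,0,0]],[[0.0041,-0.0032,0],[0,0,0]],[[0.0038,-0.0035,0],[0,0,0]],[[0.0036,-0.0037,0],[0,0,0]]]' >/dev/null; python3 f.py
python3 -m inch '[[[0.0033,-0.004,0],[0,0,0]],[[0.003,-0.0042,0],[0,0,0]],[[0.0027,-0.0045,0],[0,0,0]],[[0.0023,-0.0047,0],[0,0,0]],[[0.0018,-0.0048,0],[0,0,0]]]' >/dev/null; python3 f.py
```

```text
t 12.55 ang 45.2 r 65.0 Ftan(resist) 8.1 Frad 0.2 Fz 0.9 grip 59 yaw 12.9 [1.22887461 1.37523167 0.02266926]
t 13.05 ang 22.6 r 64.7 Ftan(resist) 8.7 Frad 2.2 Fz -2.5 grip 59 yaw 13.0 [1.87142445 0.40908731 0.01672332]
```

```bash
python3 - <<'E'
import numpy as np
a=np.deg2rad(19.2)-0.04*np.arange(61); P=64.7*np.c_[np.cos(a),np.sin(a)]
for i in range(0,60,5): print(i, "  ".join(f"{x:.1f},{y:.1f}" for x,y in np.diff(P[i:i+6],axis=0)))
E
echo 'import sys; sys.exit(-F[:2]@t>10.6)' >> f.py
python3 -m inch '[[[0.0008,-0.0025,0],[0,0,0]],[[0.0007,-0.0025,0],[0,0,0]],[[0.0006,-0.0025,0],[0,0,0]],[[0.0005,-0.0025,0],[0,0,0]],[[0.0004,-0.0026,0],[0,0,0]]]' >/dev/null; python3 f.py
```

```text
0 0.8,-2.5  0.7,-2.5  0.6,-2.5  0.5,-2.5  0.4,-2.6
5 0.3,-2.6  0.2,-2.6  0.1,-2.6  -0.0,-2.6  -0.1,-2.6
10 -0.2,-2.6  -0.3,-2.6  -0.4,-2.6  -0.5,-2.5  -0.6,-2.5
15 -0.7,-2.5  -0.8,-2.5  -0.9,-2.4  -1.0,-2.4  -1.1,-2.3
20 -1.2,-2.3  -1.3,-2.2  -1.4,-2.2  -1.5,-2.1  -1.6,-2.1
25 -1.6,-2.0  -1.7,-1.9  -1.8,-1.9  -1.9,-1.8  -1.9,-1.7
30 -2.0,-1.6  -2.1,-1.6  -2.1,-1.5  -2.2,-1.4  -2.2,-1.3
35 -2.3,-1.2  -2.3,-1.1  -2.4,-1.0  -2.4,-0.9  -2.5,-0.8
40 -2.5,-0.7  -2.5,-0.6  -2.5,-0.5  -2.6,-0.4  -2.6,-0.3
45 -2.6,-0.2  -2.6,-0.1  -2.6,-0.0  -2.6,0.1  -2.6,0.2
50 -2.6,0.3  -2.6,0.4  -2.5,0.5  -2.5,0.6  -2.5,0.7
55 -2.5,0.8  -2.4,0.9  -2.4,1.0  -2.3,1.1  -2.3,1.2
t 13.55 ang 11.1 r 64.6 Ftan(resist) 8.9 Frad 2.4 Fz -4.4 grip 59 yaw 13.0 [ 1.91048977 -0.21087618 -0.04457111]False
```

```bash
sed -i 's/sys.exit(\(.*\))$/sys.exit(int(\1))/' f.py
python3 -m inch '[[[0.0003,-0.0026,-0.0003],[0,0,0]],[[0.0002,-0.0026,0],[0,0,0]],[[0.0001,-0.0026,0],[0,0,0]],[[0,-0.0026,0],[0,0,0]],[[-0.0001,-0.0026,0],[0,0,0]]]' >/dev/null; python3 f.py &&
python3 -m inch '[[[-0.0002,-0.0026,0],[0,0,0]],[[-0.0003,-0.0026,0],[0,0,0]],[[-0.0004,-0.0026,0],[0,0,0]],[[-0.0005,-0.0025,0],[0,0,0]],[[-0.0006,-0.0025,0],[0,0,0]]]' >/dev/null; python3 f.py &&
python3 -m inch '[[[-0.0007,-0.0025,0],[0,0,0]],[[-0.0008,-0.0025,0],[0,0,0]],[[-0.0009,-0.0024,0],[0,0,0]],[[-0.001,-0.0024,0],[0,0,0]],[[-0.0011,-0.0023,0],[0,0,0]]]' >/dev/null; python3 f.py
```

```text
t 14.05 ang 0.2 r 64.5 Ftan(resist) 10.8 Frad 2.8 Fz -3.6 grip 59 yaw 13.0 [ 2.40558833 -0.62839305  0.01293933]
t 14.05 ang 0.2 r 64.5 Ftan(resist) 10.8 Frad 2.8 Fz -3.6 grip 59 yaw 13.0 [ 2.40558833 -0.62839305  0.01293933]
t 14.05 ang 0.2 r 64.5 Ftan(resist) 10.8 Frad 2.8 Fz -3.6 grip 59 yaw 13.0 [ 2.40558833 -0.62839305  0.01293933]
```

```bash
python3 -m inch '[[[-0.0001,-0.0013,0],[0,0,0]],[[-0.0001,-0.0013,0],[0,0,0]],[[-0.0002,-0.0013,0],[0,0,0]],[[-0.0002,-0.0013,0],[0,0,0]],[[-0.0002,-0.0013,0],[0,0,0]]]' >/dev/null; python3 f.py
```

```text
t 14.55 ang -5.1 r 64.5 Ftan(resist) 11.9 Frad 3.7 Fz -4.8 grip 59 yaw 13.0 [ 2.67113502 -1.07419856  0.01348889]
```

```bash
python3 -m inch '[[[-0.0001,-0.0007,0],[0,0,0]],[[-0.0001,-0.0007,0],[0,0,0]],[[-0.0001,-0.0007,0],[0,0,0]],[[-0.0001,-0.0007,0],[0,0,0]],[[-0.0001,-0.0007,0],[0,0,0]]]' >/dev/null; python3 f.py
```

```text
t 15.05 ang -7.9 r 64.5 Ftan(resist) 13.1 Frad 3.7 Fz -4.4 grip 59 yaw 13.0 [ 2.71736845 -1.10210553  0.05404332]
```

```bash
python3 -m inch '[[[-0.0001,-0.0006,0],[0,0,0]],[[-0.0001,-0.0006,0],[0,0,0]],[[-0.0001,-0.0006,0],[0,0,0]],[[0,0,0],[0,0,0]],[[-0.0001,-0.0006,0],[0,0,0]]]' >/dev/null; python3 f.py
```

```text
t 15.55 ang -9.9 r 64.5 Ftan(resist) 13.2 Frad 3.6 Fz -5.6 grip 59 yaw 13.0 [ 2.7711293  -1.23903983 -0.00513412]
```

```bash
python3 -m inch '[[[0.0,0.0008,0],[0,0,0]],[[0,0.0008,0],[0,0,0]],[[0,0.0006,0],[0,0,0]],[[0,0,0],[0,0,0]],[[0,0,0],[0,0,0]]]' >/dev/null; python3 f.py; python3 -m inch '[[[0,0,0],[0,0,0]],[[0,0,0],[0,0,0]],[[0,0,0],[0,0,0]],[[0,0,0],[0,0,0]],[[0,0,0],[0,0,0]]]' 0.06; python3 f.py
```

```text
t 16.05 ang -9.9 r 64.5 Ftan(resist) 9.1 Frad 2.9 Fz -4.5 grip 59 yaw 12.9 [ 1.73585375 -1.06754946  0.03976705]
time: 16.55
position: [665.1, 59.4, 211.1]
eef_rot: [1.96, 2.455, -0.0]
ft_force: [0.7, 0.2, 0.4]
finger_gap: 60.0
finger_force: 0.0
t 16.55 ang -13.4 r 64.1 Ftan(resist) 0.4 Frad 0.6 Fz 0.4 grip 0 yaw 12.8 [ 0.02985313 -0.00995198  0.03203751]
```

```bash
python3 -m inch '[[[0,0,0.02],[0,0,0]],[[0,0,0.04],[0,0,0]],[[0,0,0.04],[0,0,0]],[[0,-0.04,0.02],[0,0,0]],[[0,-0.04,0],[0,0,0]]]' >/dev/null; python3 -m inch '[[[0,-0.045,0],[0,0,0]],[[0,-0.04,0],[0,0,0]],[[0,-0.02,0],[0,0,0]],[[0,0,0],[0,0,0]],[[0,0,0],[0,0,0]]]'
python3 - <<'E'
from h import *
p=snap("wrist"); 
C=cloud(p).reshape(-1,3); col=p["image"].reshape(-1,3).astype(int)
m=(col[:,2]>col[:,0]+40)&(C[:,2]>40)&(C[:,2]<60)&(p["range_z"].ravel()>0)
print(m.sum(), cv2.minAreaRect(C[m][:,:2].astype(np.float32)),np.median(C[m][:,2]))
m=(C[:,2]>239)&(C[:,2]<252)&(np.hypot(C[:,0]-603,C[:,1]-72)<100)
k=C[m].mean(0) if m.any() else np.zeros(3); print(m.sum(),k,np.degrees(np.arctan2(k[1]-72.5,k[0]-603.2)))
cv2.imwrite("pics/end.png",np.vstack([p["image"][:,:,::-1],])) 
s=snap("scene");d=snap("side"); cv2.imwrite("pics/end2.png",np.hstack([s["image"][120:400,150:550,::-1],d["image"][120:400,180:580,::-1]]))
print([at_depth(d,eyes.spot_point("platen",d)[0]["at"])])
E
python3 k.py
```

```text
time: 17.55
position: [665.0, -125.2, 330.9]
eef_rot: [-1.96, -2.454, -0.001]
ft_force: [0.1, 0.3, 0.2]
finger_gap: 59.8
finger_force: 0.0
5149 ((633.9967651367188, -15.146259307861328), (119.73487091064453, 54.34711837768555), 12.812583923339844) 49.46545634500336
0 [0. 0. 0.] -173.1463648283498
[array([597.10588273,  91.38109081,  63.98611845])]
scene knob [670.   56.9 234.6] [656.3  49.  215.2] [678.5  72.7 246.7] 142 cam [1019.1 -466.5  875.7]
side knob [664.3  66.9 232.1] [654.7  52.3 215.1] [676.2  73.7 246.2] 104 cam [235.6 917.5 766. ]
```

View pics/end.png

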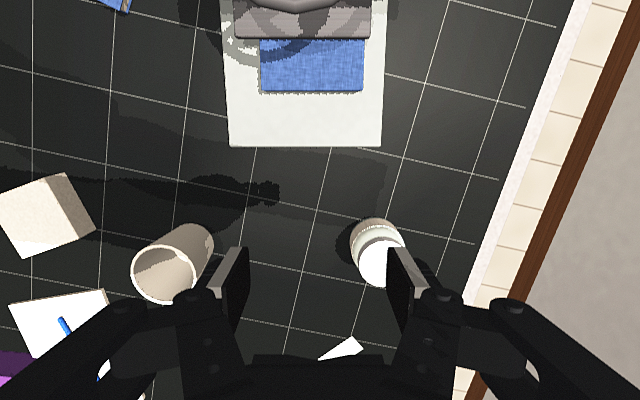

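View pics/end2.png

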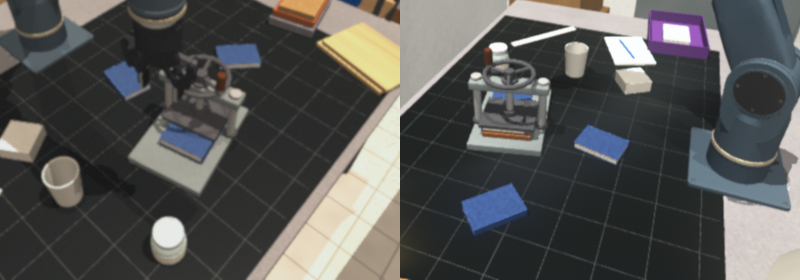

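The wrist view shows the book's front edge at (312,92), square under the platen. The two fixed views show the knob turned to (220,80) in the left one, with jar, cup and paper block where they were. The knob angle after letting go is -9.9°, unchanged, so I'm handing in.

```bash
python3 -c "
from bench import env; print(env.close_job())"
```

```text
the job is handed in; nothing more can be done
None
```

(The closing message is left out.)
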